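# Vent the pressure pot and hold the lever open

## Task

Let the air out of the pressure pot: first pull the snug push-on cap straight up off its blow-off spout and lay it in the round steel dish, only then flip the safety catch right up and over to the side, clear of the vent lever, and pull the lever by its knob all the way towards the front of the pot. The lever springs shut when let go, so keep it fully pulled while the gauge needle sinks to zero and finish there, with your fingers still holding it. Leave the plaster cast, the mixing bowl, the spatula and the bottle where they are.

Things in the scene. Friction and masses are not known exactly. Their poses are not given: they have to be found in the camera images.
- pot: Aluminium pressure pot, fixed: 170 mm across, lid (194 mm, flat top at z = 140 mm) held by four wing nuts. Origin: centre of the underside on the counter; z up; its front is -x, +y its left. On the lid: vent valve with lever in the middle, catch tab left of it, capped spout front right (x -30, y -64), gauge behind right (x 48, y -46, top at z 176), ring-pull relief valve behind left (not used).
- cap: Ribbed grey push-on cap, 30 mm across, 36 mm tall, about 25 g, over a 14 mm brass spout that stands up from the pot lid. Origin: centre of its open underside, z up; on the spout that is 181 mm above the counter (cap top 217). Spring balls in the spout hold it: straight up it gives about 2 mm and snaps free at about 8 N, clear after 20 mm of lift.
- dish: Round shallow steel dish, loose, 250 g, 120 mm across the rim, 96 mm across the base, 22 mm high, floor 3 mm thick. Origin: centre of its underside on the counter. It stands left or right of the pot; the plaster cast is on the other side.
- vent_lever (a joint): Vent lever angle: 0 shut (knob up and back), 1.10 rad fully pulled towards the front of the pot (-x). A spring shuts it: about 2.5 N at the knob to start it, 6 N at the end. While the catch is down it moves at most 0.05 rad.
- lever_knob (a point): Centre of the round black knob (28 mm) on the cranked 10 mm steel lever. It swings in the pot's x-z plane about lever_hinge, 99 mm away: at 0 it is 24 mm behind (+x) and 96 mm above the hinge, at 1.10 rad 75 mm in front of it and 65 mm above it.
- lever_hinge (a point): Point on the lever's hinge axis, which is level and runs along the pot's y: 20 mm behind the pot's centre, 172 mm above the counter.
- safety_catch (a joint): Catch angle: 0 down, its 60 mm bar lying level across the front of the lever; it turns about an axis along the pot's x at catch_pivot; 1.57 bar upright, 2.0 stop, bar leaning outwards. Stiff pivot (0.09 N m): it stays where it is left. At 1.4 or more it is clear of the lever and of fingers at the knob.
- catch_tab (a point): Middle of the upper edge of the catch's thumb tab: a steel plate 18 mm wide (pot x), 6 mm thick (pot y), standing straight up from the pivot, 56 mm above it, at angle 0. As the catch opens, the tab tips over outwards, to the pot's left (+y), and lies level at 1.57. It can be pinched and carried round, or pushed over.
- catch_pivot (a point): Point on the catch's axis straight below the tab: 1 mm in front of the pot's centre, 42 mm to its left, 190 mm above the counter.
- gauge_needle (a joint): Gauge reading: 0 = no pressure, larger = more (4.2 full scale); starts at 2.2 to 3.4. Dial 47 mm, face up; zero is at front left, readings rise clockwise. It sinks to 0 in 1 to 3 s while the lever is fully pulled, more slowly or not to 0 when it is pulled less, and does not rise again.
- cast: Bystander: plaster cast of a dental arch, 75 x 66 x 35 mm. Origin: centre of the underside.
- mixing_bowl: Bystander: green mixing bowl, 104 mm across, 55 mm high, right of the pot. Origin: centre of the underside.
- spatula: Bystander: spatula with white handle, 190 mm long, lying left of the pot. Origin: underside, at its middle.
- bottle: Bystander: white bottle, 60 mm across, 160 mm tall, behind the pot on its right. Origin: centre of the underside.

How it is judged:
By the outcome, as a careful person would: the job done as asked, in the order asked, and still so for the second after the job is handed in, while the arm keeps its last pose, push and grip.
It also fails if it takes over 66 s, if anything falls off the work surface, if the arm or the gripper's body presses on something with over 40 N, if the wrist force passes 120 N, or if a joint passes its speed limit or range.

## Robot

A 7-joint arm with a two-finger parallel gripper is mounted at the origin on the work surface. World frame = base frame: x ahead of the robot, y to its left, z up, the work surface at z = 0. Lengths are in m, angles in rad, forces in N, time in s.
With the tool pointing down it reaches from about 0.425 to 0.875 m from the base axis. Payload 4.7 kg.
Tool frame: the origin (TCP) lies between the finger pads; the fingertips stand 14 mm ahead of it and the grasp point (between the pads) lies 5 mm behind it; z points along the fingers, y is the line along which they close (so a half turn about z gives the same grasp; the last joint's range is limited). The gripper opens to 87 mm and grips with 3 to 60 N. Pads are 19 mm wide; open, the fingers measure 117 mm over their backs; the gripper's body (75 mm by 190 mm) begins 51 mm behind the grasp point.
Start: joints at [-1.251, 0.321, -0.07, 1.45, 0.023, 1.371, -0.057], TCP at [0.196, 0.62, 0.237] pointing down, gripper open.
Joint ranges: [-2.86, 2.86], [-0.3, 2.09], [-1.38, 1.24], [0.06, 2.45], [-1.56, 4.7], [0.09, 2.05], [-2.69, 2.69]. Speed limits (rad/s): [2.57, 2.57, 3.14, 3.14, 3.14, 3.14, 3.14].

## Interface

Orientations are given as a rotation vector (axis times angle).
In Python, from bench import ctrl gives the robot as it stands.
- The arm moves only by the tool step_arm, never from a script. Its argument "commands" is a list of rows, each an object with "travel": the shift along the tool's x, y, z in m, a list of three; "turn": the turn, a rotation vector about the tool's x, y, z in degrees, a list of three. A call has 1 to 5 rows; each row is the pose to reach, as a shift and turn from the pose commanded when the call began, along the tool's axes at that moment; what a row does not reach only later rows make up. A row lasts 1/10 s, in which the tool goes at most 50 mm and 8.59 degrees, less where a joint would pass 70% of its speed; a pose out of reach is approached as far as the arm can. A call with a gripper value outside its range is refused whole. "gripper" is the opening, from 0 (shut) to 1 (fully open), set as the call begins (left out, the last holds). The fingers move at their own pace and stop on an object; "force" is the grip in N (left out, the last holds). Time passes only in rows, so rows that repeat a pose let the fingers close. It gives the time, the measured TCP pose, the force, the opening and the grip force at its end, in the units of the state.
- ctrl.get_state(): the state, without advancing time (a new reading comes with each control period).
- ctrl.get_image(name): name is "side" or "top"; returns the picture (420x560x3 uint8, red, green, blue); there is no depth.
- ctrl.camera_model(name): a dict with "fx", "fy", "cx", "cy" (pixels), "k1" (the pictures are not rectified: a ray, as slopes to the right and down, at radius r is drawn at 1 + k1 r^2 times it, then the intrinsics apply), "R" (3x3) and "t" (3): a world point X has camera coordinates R X + t. Camera axes: x right, y down, z forward; pixel columns grow to the right and rows downward; lengths in m; the calibration is good to about 2 mm. A picture is of the moment at which its call begins. camera_model takes no time and is no camera call.
- ctrl.close_job(): hands the job in; it is judged then, once.
The state is a dict: "time": time; "joint_positions": joint angles; "qd": joint speeds; "joint_torque": joint torques, N m; "position": TCP position; "tool_rot": TCP orientation; "ft_force": force on the tool from outside, world axes, zero at the start; "torque": the same for the moment, N m; "grip_width": opening from 0.0 (shut) to 1.0 (fully open); "grip_force": force on a finger pad.
Only numpy, scipy, OpenCV 4.12 (cv2) and the standard library are available. Lean on these libraries where they do the work, as an engineer would, in place of code of your own. Each camera call takes 0.05 s, during which the arm holds its last target. There are 200 camera calls.

## Working session

There is one attempt and no reset: what is moved stays moved. The work goes in short steps, Python scripts to look and compute and a tool call to move; the robot and the scene stay as the last step left them, time stands still between calls to the robot, and variables do not carry over. Pictures are saved under pics/ and viewed, at most 10 in all, crops included, and the job is handed in when it is done.

Besides the shell and the picture viewer there is one more tool, called after "Call:" as name(argument=value, ...) on one line, values as JSON. step_arm: Moves the arm, as the interface text tells. Its arguments: {"type":"object","properties":{"commands":{"type":"array"},"gripper":{"type":"number"},"force":{"type":"number"}},"required":["commands"]}

```bash
ls; mkdir -p pics; cat > h.py <<'E'
import numpy as np, cv2
from scipy.spatial.transform import Rotation as Ro
from bench import ctrl
def cam(n): 
    m=ctrl.camera_model(n); return m,np.array(m["R"]),np.array(m["t"])
def proj(n,X):
    m,R,t=cam(n); c=R@np.array(X,float)+t; s=c[:2]/c[2]; s=s*(1+m["k1"]*(s@s))
    return np.array([m["fx"]*s[0]+m["cx"],m["fy"]*s[1]+m["cy"]])
def ray(n,uv):
    m,R,t=cam(n); d=np.array([(uv[0]-m["cx"])/m["fx"],(uv[1]-m["cy"])/m["fy"]]); s=d.copy()
    for _ in range(20): s=d/(1+m["k1"]*(s@s))
    return -R.T@t, R.T@np.array([s[0],s[1],1])
def onz(n,uv,z):
    o,d=ray(n,uv); return o+d*(z-o[2])/d[2]
def tri(uv1,uv2):
    A=[];b=[]
    for n,uv in(("top",uv1),("side",uv2)):
        o,d=ray(n,uv); d=d/np.linalg.norm(d); P=np.eye(3)-np.outer(d,d); A.append(P); b.append(P@o)
    return np.linalg.lstsq(np.vstack(A),np.hstack(b),rcond=None)[0]
def shot(n,f,crop=None,k=1):
    im=cv2.cvtColor(np.array(ctrl.get_image(n)),cv2.COLOR_RGB2BGR)
    cv2.imwrite("pics/raw_"+f,im)
    if crop: im=im[crop[1]:crop[3],crop[0]:crop[2]]
    cv2.imwrite("pics/"+f,cv2.resize(im,None,fx=k,fy=k,interpolation=cv2.INTER_CUBIC)); return im
E
python3 - <<'E'
from h import *
shot("top","t0.png");shot("side","s0.png")
for n in("top","side"):
    m,R,t=cam(n);print(n,m["fx"],m["k1"],-R.T@t,R.round(2).tolist())
s=ctrl.get_state();print(s)
E
```

```text
pics
top 490.19231481244697 -0.16783059410026405 [0.50163715 0.02699019 1.24763202] [[-0.01, -1.0, 0.01], [-1.0, 0.01, -0.09], [0.09, -0.02, -1.0]]
side 470.0081132531949 0.008863557173831547 [ 0.50000238 -0.66957507  0.86839576] [[0.99, -0.11, 0.01], [-0.07, -0.72, -0.69], [0.08, 0.69, -0.72]]
{'time': 0.1, 'joint_positions': array([-1.25088417,  0.32173047, -0.07009662,  1.45153704,  0.02259757,
        1.37080399, -0.05691575]), 'qd': array([-0.00065106, -0.00144319,  0.00025322, -0.00342431, -0.00183096,
        0.00022294, -0.00122733]), 'joint_torque': array([-9.42073802e-05, -4.92574990e+01, -4.05846443e-01, -3.13395488e+01,
       -6.43493794e-02,  3.95405455e-02,  8.10280517e-05]), 'position': array([0.19559075, 0.61938532, 0.23559092]), 'tool_rot': array([-4.78437644e-01, -3.10477335e+00,  2.64371063e-03]), 'ft_force': array([-0.90288505, -0.42870165, -0.83901671]), 'torque': array([-0.02994822,  0.03582582,  0.00561333]), 'grip_force': 0.0, 'grip_width': 1.0010229005549898}
```

View pics/t0.png

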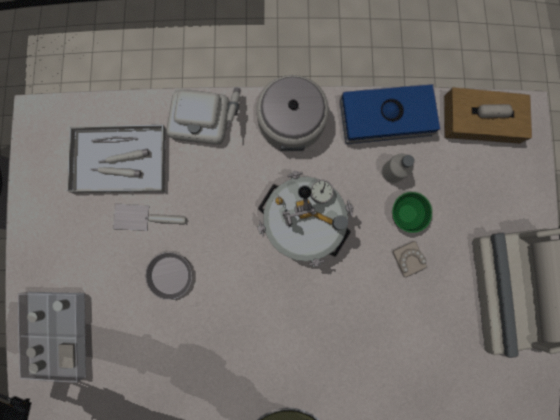

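View pics/s0.png

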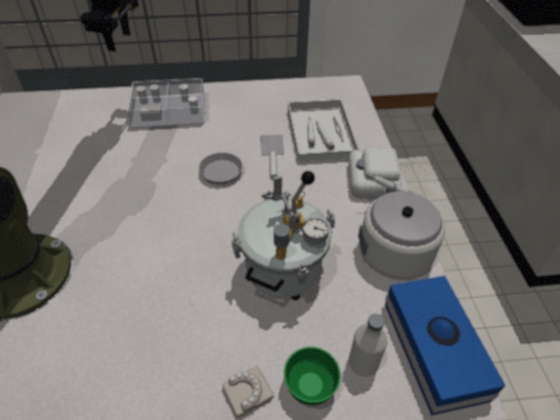

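The top view has the pot at about (305,218), the dish at (170,275) on its left, the cast at (410,259), the bowl at (412,212) and the black knob at (305,191). In the side view the knob is at (308,178), the cap at (281,235) and the dish at (221,168). Next, zoomed crops.

```bash
python3 - <<'E'
import cv2,numpy as np
a=cv2.imread("pics/raw_t0.png")[165:275,245:365];b=cv2.imread("pics/raw_s0.png")[160:300,225:345]
a=cv2.resize(a,None,fx=4,fy=4,interpolation=cv2.INTER_CUBIC);b=cv2.resize(b,None,fx=4,fy=4,interpolation=cv2.INTER_CUBIC)[:560]
c=np.zeros((560,800,3),np.uint8);a=cv2.convertScaleAbs(a,alpha=1.3);b=cv2.convertScaleAbs(b,alpha=1.3)
c[:440,:400]=cv2.resize(a,(480,440))[:, :400];c[:,400:]=b[:,:400]
cv2.imwrite("pics/c0.png",c)
E
```

```text
(no output)
```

View pics/c0.png

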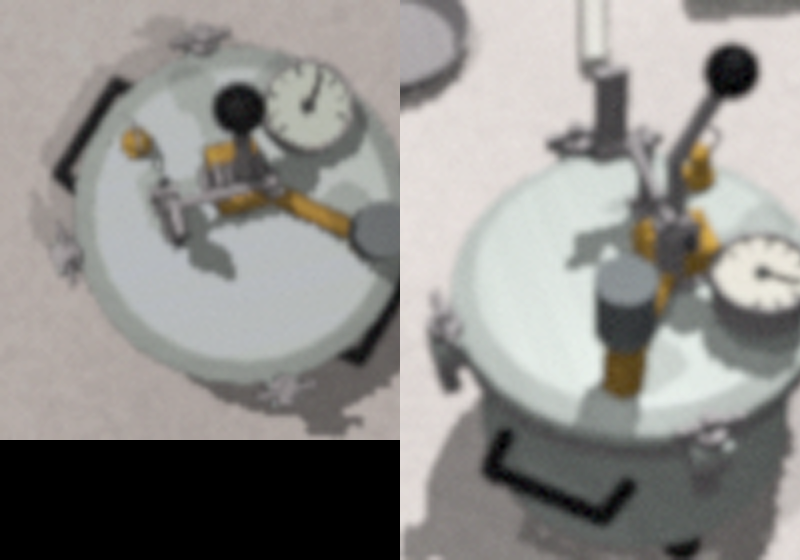

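```bash
python3 - <<'E'
from h import *
k=tri((304.5,192),(307.75,177.5));g=tri((322,191.3),(315.5,228));c=tri((339.8,222.3),(281.75,230))
print("knob",k,"gauge",g,"cap",c)
k=onz("top",(304.5,192),.268);g=onz("top",(322,191.3),.176);c=onz("side",(281.75,230),.217);c2=onz("top",(339.8,222.3),.217)
print(k,g,c,c2)
# lid ellipse from top
im=cv2.imread("pics/raw_t0.png")
k3=tri((304.5,192),(307.75,177.5))[:2]
# fit rigid 2d: pot pts (knob at 0: x=.044,y=0)
P=np.array([[.044,0],[.048,-.046],[-.03,-.064]]);Q=np.array([(k[:2]+k3)/2,g[:2],(c[:2]+c2[:2])/2])
pc,qc=P.mean(0),Q.mean(0);A=(P-pc)[:,0]+1j*(P-pc)[:,1];B=(Q-qc)[:,0]+1j*(Q-qc)[:,1]
th=np.angle((A.conj()*B).sum());R=np.array([[np.cos(th),-np.sin(th)],[np.sin(th),np.cos(th)]]);o=qc-R@pc
print("yaw",np.degrees(th),"o",o,"res mm",1e3*((R@P.T).T+o-Q))
for n,p in dict(knob=(.044,0,.268),tab=(-.001,.042,.246),piv=(-.001,.042,.19),cap=(-.03,-.064,.217),lid=(0,0,.14),lidf=(-.097,0,.135),gauge=(.048,-.046,.176)).items():
    X=[*(R@np.array(p[:2])+o),p[2]];print(n,np.round(X,4),proj("top",X).round(1),proj("side",X).round(1))
# dish
hsv=cv2.cvtColor(im,cv2.COLOR_BGR2HSV)
for uv in [(148,275),(193,275),(170,253),(170,298)]: print(onz("top",uv,.022).round(3))
E
```

```text
knob [ 0.62858841 -0.03476461  0.26731877] gauge [ 0.64202075 -0.07959229  0.17284564] cap [ 0.57071928 -0.11222331  0.21313136]
[ 0.62768404 -0.03465284  0.268     ] [ 0.64071137 -0.079197    0.176     ] [ 0.57180461 -0.11549122  0.217     ] [ 0.56895963 -0.11162022  0.217     ]
yaw 12.713895745448156 o [ 0.58484693 -0.04460121] res mm [[-0.36812392 -0.20884794]
 [ 1.08245611  0.28762101]
 [-0.71433219 -0.07877307]]
knob [ 0.6278 -0.0349  0.268 ] [304.6 192. ] [306.9 177.4]
tab [ 0.5746 -0.0039  0.246 ] [289.3 219.2] [276.9 176.7]
piv [ 0.5746 -0.0039  0.19  ] [288.5 221.1] [276.7 196.9]
cap [ 0.5697 -0.1136  0.217 ] [340.7 222. ] [280.5 229.3]
lid [ 0.5848 -0.0446  0.14  ] [305.8 217.9] [283.7 227.8]
lidf [ 0.4902 -0.0659  0.135 ] [315.7 259.6] [238.  241.1]
gauge [ 0.6418 -0.0789  0.176 ] [321.9 190.8] [315.  226.7]
[0.454 0.346 0.022]
[0.454 0.231 0.022]
[0.509 0.289 0.022]
[0.397 0.29  0.022]
```

The two views agree to about 1 mm: pot at (0.585,-0.045) with yaw 12.7°, and dish at (0.454,0.289). Now heading above the cap.

```bash
cat >> h.py <<'E'
TH=np.radians(12.714);OP=np.array([.5848,-.0446])
def pot(x,y,z): return np.array([OP[0]+x*np.cos(TH)-y*np.sin(TH),OP[1]+x*np.sin(TH)+y*np.cos(TH),z])
def to(p,yaw=None,label=""):
    """tool-axis travel (mm) and turn (deg) from measured pose to TCP p with tool y at world angle yaw"""
    s=ctrl.get_state();R0=Ro.from_rotvec(s["tool_rot"]);d=R0.inv().apply(np.array(p)-s["position"])
    out=[label,"travel",(d*1e3).round(1).tolist()]
    if yaw is not None:
        a=np.radians(yaw);y=np.array([np.cos(a),np.sin(a),0]);z=np.array([0,0,-1.]);x=np.cross(y,z)
        out+=["turn",np.degrees((R0.inv()*Ro.from_matrix(np.c_[x,y,z])).as_rotvec()).round(1).tolist()]
    print(*out)
E
python3 -c "
from h import *
print(pot(-.03,-.064,.3)); to(pot(-.03,-.064,.32),-15,'cap')"
```

```text
[ 0.56962099 -0.11363331  0.3       ]
cap travel [-577.4, -586.6, -83.4] turn [-0.1, 0.1, 87.5]
```

Call:
step_arm(commands=[{"travel": [-0.035,-0.035,-0.02],"turn": [0,0,8]},{"travel": [-0.07,-0.07,-0.04],"turn": [0,0,16]},{"travel": [-0.105,-0.105,-0.06],"turn": [0,0,24]},{"travel": [-0.14,-0.14,-0.08],"turn": [0,0,32]},{"travel": [-0.17,-0.17,-0.085],"turn": [0,0,40]}])

```text
time: 0.6
position: [0.3046, 0.4105, 0.322]
tool_rot: [-1.518, -2.75, -0.003]
ft_force: [0.9, 0.6, 0.6]
grip_width: 0.999
grip_force: 0.0
```

```bash
python3 -c "
from h import *
to(pot(-.03,-.064,.32),-15,'cap')"
```

```text
cap travel [-584.7, -54.9, 1.2] turn [0.1, -0.1, 47.2]
```

Call:
step_arm(commands=[{"travel": [-0.05,-0.005,0],"turn": [0,0,5]},{"travel": [-0.1,-0.01,0],"turn": [0,0,10]},{"travel": [-0.15,-0.015,0],"turn": [0,0,15]},{"travel": [-0.2,-0.02,0],"turn": [0,0,20]},{"travel": [-0.24,-0.023,0],"turn": [0,0,25]}])

```text
time: 1.1
position: [0.4142, 0.1938, 0.3204]
tool_rot: [2.078, 2.356, 0.0]
ft_force: [0.2, 0.4, -0.4]
grip_width: 0.998
grip_force: 0.0
```

```bash
python3 -c "
from h import *
to(pot(-.03,-.064,.32),-15,'cap')"
```

```text
cap travel [-324.4, 115.9, 0.4] turn [0.0, -0.0, 22.2]
```

Call:
step_arm(commands=[{"travel": [-0.046,0.016,0],"turn": [0,0,4]},{"travel": [-0.09,0.033,0],"turn": [0,0,8]},{"travel": [-0.138,0.05,0],"turn": [0,0,12]},{"travel": [-0.184,0.066,0],"turn": [0,0,17]},{"travel": [-0.23,0.082,0],"turn": [0,0,22]}])

```text
time: 1.6
position: [0.525, -0.0225, 0.3204]
tool_rot: [-2.488, -1.919, -0.001]
ft_force: [1.0, -0.6, 0.1]
grip_width: 1.001
grip_force: 0.0
```

```bash
python3 -c "
from h import *
to(pot(-.03,-.064,.32),-15,'cap')"
```

```text
cap travel [-76.8, 66.3, 0.4] turn [0.0, -0.0, 0.3]
```

Call:
step_arm(commands=[{"travel": [-0.03,0.026,0]},{"travel": [-0.06,0.052,0]},{"travel": [-0.077,0.066,0]},{"travel": [-0.077,0.066,0.035]},{"travel": [-0.077,0.066,0.07]}])

```text
$.commands[0]: bad value
```

```bash
python3 - <<'E'
from h import *
to(pot(-.03,-.064,.202),-15,'cap')
im=[shot(n,f"r{n}.png",c,4)for n,c in(("top",(290,180,390,270)),("side",(220,160,320,250)))]
cv2.imwrite("pics/c1.png",cv2.resize(np.hstack(im),None,fx=4,fy=4,interpolation=cv2.INTER_CUBIC))
E
```

```text
cap travel [-76.9, 66.3, 118.4] turn [0.0, -0.0, 0.3]
```

View pics/c1.png

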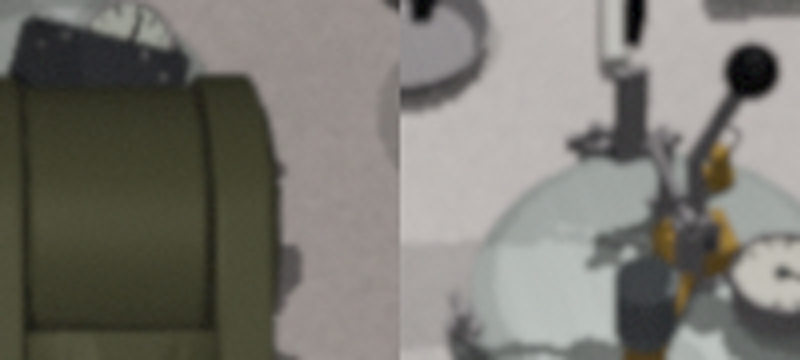

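The move was refused because every row needs a turn, so this picture shows the arm still short of the cap. The side view has the cap at crop (645,300) and the tab upright at (632,115). I'll send the move again with turns.

Call:
step_arm(commands=[{"travel": [-0.03,0.026,0],"turn": [0,0,0]},{"travel": [-0.06,0.052,0],"turn": [0,0,0]},{"travel": [-0.077,0.066,0],"turn": [0,0,0]},{"travel": [-0.077,0.066,0.035],"turn": [0,0,0]},{"travel": [-0.077,0.066,0.07],"turn": [0,0,0]}])

```text
time: 2.2
position: [0.5698, -0.1124, 0.2499]
tool_rot: [2.485, 1.92, 0.002]
ft_force: [0.1, 1.1, -0.6]
grip_width: 0.996
grip_force: 0.0
```

```bash
python3 - <<'E'
from h import *
to(pot(-.03,-.064,.202),-15,'cap')
shot("side","c2.png",(210,130,350,280),4)
E
```

```text
cap travel [-1.2, 0.1, 47.9] turn [0.1, -0.0, 0.4]
```

View pics/c2.png

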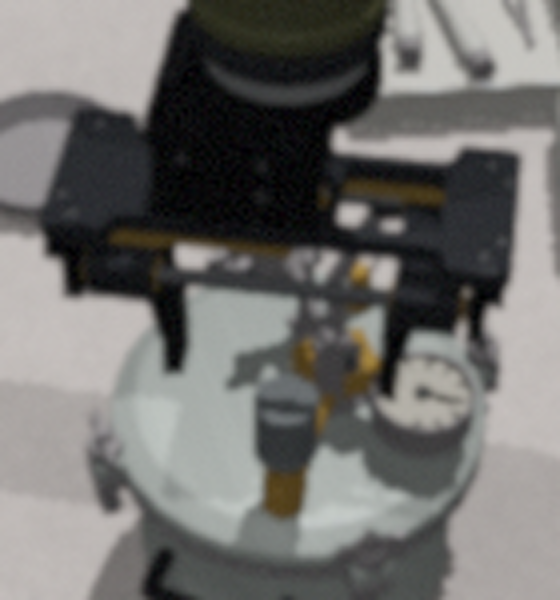

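The side view shows the cap at crop (285,425), centred between the open fingers at (172,360) and (393,385). I'll descend and grip.

Call:
step_arm(commands=[{"travel": [-0.001,0,0.024],"turn": [0,0,0]},{"travel": [-0.001,0,0.048],"turn": [0,0,0]},{"travel": [-0.001,0,0.048],"turn": [0,0,0]}])

```text
time: 2.55
position: [0.5669, -0.1113, 0.1998]
tool_rot: [-2.48, -1.921, 0.007]
ft_force: [-0.1, 0.2, 0.3]
grip_width: 1.002
grip_force: 0.0
```

Call:
step_arm(commands=[{"travel": [0,0,0],"turn": [0,0,0]},{"travel": [0,0,0],"turn": [0,0,0]},{"travel": [0,0,0],"turn": [0,0,0]},{"travel": [0,0,0],"turn": [0,0,0]},{"travel": [0,0,0],"turn": [0,0,0]}], gripper=0.2, force=30)

```text
time: 3.05
position: [0.5693, -0.1125, 0.2031]
tool_rot: [2.484, 1.923, 0.001]
ft_force: [-0.6, -0.1, -0.8]
grip_width: 0.633
grip_force: 0.0
```

Call:
step_arm(commands=[{"travel": [0,0,0],"turn": [0,0,0]},{"travel": [0,0,0],"turn": [0,0,0]},{"travel": [0,0,0],"turn": [0,0,0]},{"travel": [0,0,0],"turn": [0,0,0]},{"travel": [0,0,0],"turn": [0,0,0]}])

```text
time: 3.55
position: [0.57, -0.1127, 0.2029]
tool_rot: [2.483, 1.922, 0.002]
ft_force: [4.0, -0.4, -0.2]
grip_width: 0.341
grip_force: 30.0
```

Call:
step_arm(commands=[{"travel": [0,0,0],"turn": [0,0,0]},{"travel": [0,0,-0.001],"turn": [0,0,0]},{"travel": [0,0,-0.003],"turn": [0,0,0]},{"travel": [0,0,-0.006],"turn": [0,0,0]},{"travel": [0,0,-0.01],"turn": [0,0,0]}])

```text
time: 4.05
position: [0.5704, -0.1125, 0.2116]
tool_rot: [2.482, 1.922, 0.002]
ft_force: [7.5, -1.2, -3.9]
grip_width: 0.335
grip_force: 30.0
```

Call:
step_arm(commands=[{"travel": [0,0,-0.005],"turn": [0,0,0]},{"travel": [0,0,-0.01],"turn": [0,0,0]},{"travel": [0,0,-0.02],"turn": [0,0,0]},{"travel": [0,0,-0.04],"turn": [0,0,0]},{"travel": [0,0,-0.07],"turn": [0,0,0]}])

```text
time: 4.55
position: [0.567, -0.1121, 0.2818]
tool_rot: [-2.481, -1.92, 0.006]
ft_force: [0.1, 0.1, 0.1]
grip_width: 0.341
grip_force: 30.0
```

```bash
python3 - <<'E'
from h import *
to((.454,.289,.30),32,'dish')
shot("side","c3.png",(190,110,350,260),4)
E
```

```text
dish travel [359.9, -210.1, -17.3] turn [-0.3, -0.1, -46.5]
```

View pics/c3.png

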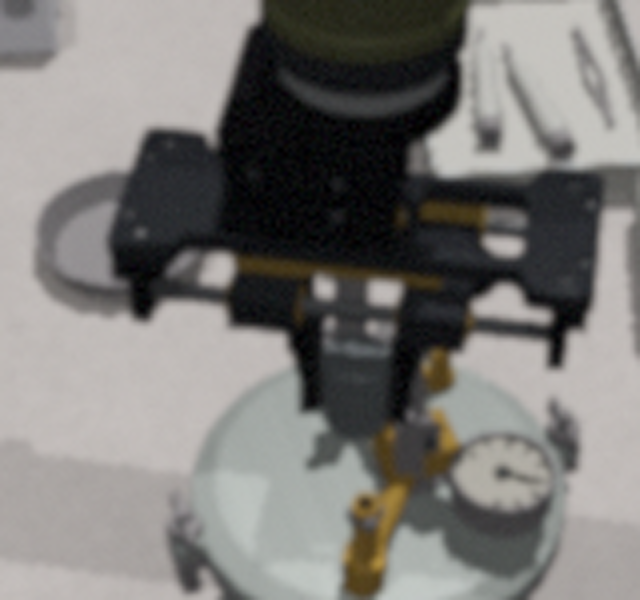

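The cap is in the fingers at crop (360,390), and the spout stands bare at (365,540). I'll carry the cap to the dish.

Call:
step_arm(commands=[{"travel": [0.036,-0.021,-0.01],"turn": [0,0,-5]},{"travel": [0.077,-0.045,-0.02],"turn": [0,0,-10]},{"travel": [0.12,-0.07,-0.02],"turn": [0,0,-15]},{"travel": [0.163,-0.095,-0.02],"turn": [0,0,-20]},{"travel": [0.206,-0.12,-0.02],"turn": [0,0,-25]}])

```text
time: 5.1
position: [0.5029, 0.1183, 0.3031]
tool_rot: [-2.005, -2.418, 0.0]
ft_force: [1.4, 0.8, -0.3]
grip_width: 0.336
grip_force: 30.0
```

```bash
python3 -c "
from h import *
to((.454,.289,.30),32,'dish')"
```

```text
dish travel [176.8, -16.5, 3.1] turn [-0.0, -0.0, -21.3]
```

Call:
step_arm(commands=[{"travel": [0.045,-0.004,0],"turn": [0,0,-5]},{"travel": [0.09,-0.008,0],"turn": [0,0,-10]},{"travel": [0.135,-0.012,0],"turn": [0,0,-15]},{"travel": [0.177,-0.016,0],"turn": [0,0,-21]},{"travel": [0.177,-0.016,0.04],"turn": [0,0,-21]}])

```text
time: 5.6
position: [0.4551, 0.2969, 0.2667]
tool_rot: [1.517, 2.75, 0.015]
ft_force: [0.9, 1.2, -0.5]
grip_width: 0.339
grip_force: 30.0
```

```bash
python3 - <<'E'
from h import *
to((.454,.289,.026),None,'dish')
shot("side","c4.png",(130,60,290,210),4)
E
```

```text
dish travel [-7.1, -7.2, 240.7]
```

View pics/c4.png

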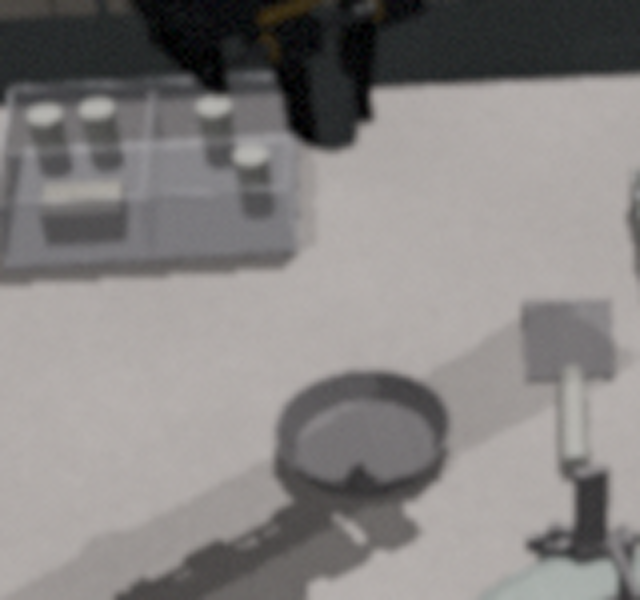

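The cap is held over the dish; the dish's rim centre is at about full-frame (220.5,167.5). Lowering.

Call:
step_arm(commands=[{"travel": [0,0,0],"turn": [0,0,0]},{"travel": [0,0,0.05],"turn": [0,0,0]},{"travel": [0,0,0.1],"turn": [0,0,0]},{"travel": [0,0,0.15],"turn": [0,0,0]},{"travel": [0,0,0.18],"turn": [0,0,0]}])

```text
time: 6.15
position: [0.4564, 0.286, 0.081]
tool_rot: [-1.539, -2.738, 0.004]
ft_force: [0.3, -0.7, 0.3]
grip_width: 0.341
grip_force: 30.0
```

```bash
python3 -c "
from h import *
print(onz('side',(220.5,167.5),.022))
to((.454,.289,.026),None,'dish')"
```

```text
[0.45452395 0.28691399 0.022     ]
dish travel [3.9, -0.3, 55.0]
```

Call:
step_arm(commands=[{"travel": [0.002,0,0.025],"turn": [0,0,0]},{"travel": [0.002,0,0.045],"turn": [0,0,0]},{"travel": [0.002,0,0.05],"turn": [0,0,0]},{"travel": [0.002,0,0.054],"turn": [0,0,0]},{"travel": [0.002,0,0.054],"turn": [0,0,0]}])

```text
time: 6.65
position: [0.4567, 0.2899, 0.0298]
tool_rot: [1.537, 2.739, 0.002]
ft_force: [0.2, -0.3, 0.8]
grip_width: 0.336
grip_force: 30.0
```

Call:
step_arm(commands=[{"travel": [0,0,0.001],"turn": [0,0,0]},{"travel": [0,0,0.001],"turn": [0,0,0]},{"travel": [0,0,0.001],"turn": [0,0,0]}])

```text
time: 6.95
position: [0.4559, 0.2901, 0.0282]
tool_rot: [1.535, 2.74, 0.002]
ft_force: [0.3, 0.6, -0.7]
grip_width: 0.337
grip_force: 30.0
```

Call:
step_arm(commands=[{"travel": [0,0,0.001],"turn": [0,0,0]},{"travel": [0,0,0.002],"turn": [0,0,0]},{"travel": [0,0,0.003],"turn": [0,0,0]},{"travel": [0,0,0.003],"turn": [0,0,0]}])

```text
time: 7.35
position: [0.4555, 0.2899, 0.0247]
tool_rot: [-1.535, -2.741, 0.0]
ft_force: [-0.8, -0.6, 2.8]
grip_width: 0.339
grip_force: 30.0
```

Call:
step_arm(commands=[{"travel": [0,0,0],"turn": [0,0,0]},{"travel": [0,0,0],"turn": [0,0,0]},{"travel": [0,0,0],"turn": [0,0,0]},{"travel": [0,0,0],"turn": [0,0,0]}], gripper=0.5)

```text
time: 7.75
position: [0.4555, 0.2898, 0.0244]
tool_rot: [1.535, 2.741, -0.0]
ft_force: [-0.2, -0.4, 0.5]
grip_width: 0.488
grip_force: 0.0
```

Call:
step_arm(commands=[{"travel": [0,0,-0.015],"turn": [0,0,0]},{"travel": [0,0,-0.05],"turn": [0,0,0]},{"travel": [0,0,-0.1],"turn": [0,0,0]},{"travel": [0,0,-0.15],"turn": [0,0,0]},{"travel": [0,0,-0.2],"turn": [0,0,0]}])

```text
time: 8.25
position: [0.4554, 0.2894, 0.2278]
tool_rot: [1.536, 2.74, 0.002]
ft_force: [1.6, 1.1, -0.3]
grip_width: 0.498
grip_force: 0.0
```

Call:
step_arm(commands=[{"travel": [0,0,-0.05],"turn": [0,0,0]},{"travel": [0,0,-0.1],"turn": [0,0,0]}], gripper=0)

```text
time: 8.45
position: [0.4552, 0.2892, 0.3281]
tool_rot: [1.536, 2.74, 0.003]
ft_force: [0.7, 0.3, -0.1]
grip_width: 0.398
grip_force: 0.0
```

```bash
python3 - <<'E'
from h import *
for y in(12.7,-167.3): to(pot(-.002,.022,.29),y,'catch')
shot("side","c5.png",(170,110,340,260),4)
E
```

```text
catch travel [-330.9, -58.5, 37.8] turn [0.1, -0.0, 18.8]
catch travel [-330.9, -58.5, 37.8] turn [0.1, 0.1, -161.2]
```

View pics/c5.png

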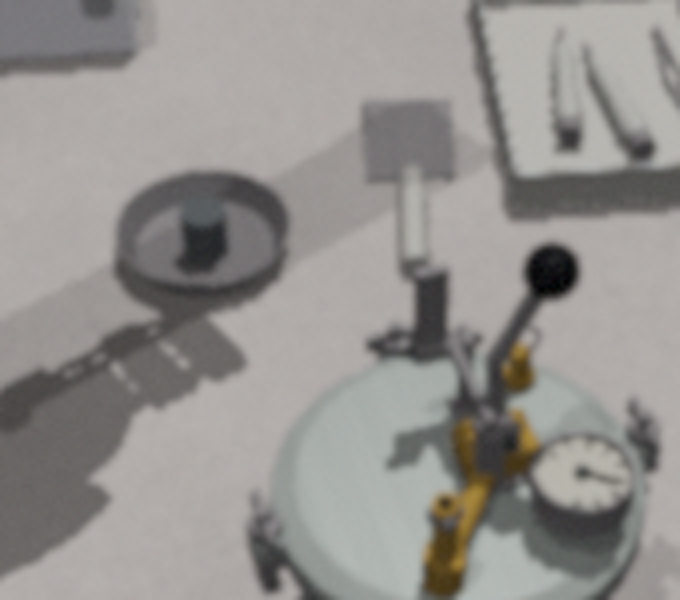

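The cap stands in the dish at crop (203,235). The tab is upright at (430,315) and the catch is still down. I'll bring the closed fingers over the gap between lever and tab.

Call:
step_arm(commands=[{"travel": [-0.046,-0.008,0],"turn": [0,0,4]},{"travel": [-0.092,-0.016,0],"turn": [0,0,8]},{"travel": [-0.138,-0.024,0],"turn": [0,0,12]},{"travel": [-0.184,-0.032,0.01],"turn": [0,0,16]},{"travel": [-0.23,-0.04,0.02],"turn": [0,0,19]}])

```text
time: 9.0
position: [0.542, 0.0708, 0.3056]
tool_rot: [1.969, 2.447, 0.004]
ft_force: [1.2, 1.1, 0.3]
grip_width: 0.011
grip_force: 0.0
```

```bash
python3 -c "
from h import *
to(pot(-.001,.022,.29),12.7,'catch')"
```

```text
catch travel [-99.9, 16.0, 15.6] turn [0.1, -0.0, -0.4]
```

Call:
step_arm(commands=[{"travel": [-0.04,0.006,0],"turn": [0,0,0]},{"travel": [-0.08,0.013,0.008],"turn": [0,0,0]},{"travel": [-0.1,0.016,0.016],"turn": [0,0,0]},{"travel": [-0.1,0.016,0.016],"turn": [0,0,0]},{"travel": [-0.1,0.016,0.016],"turn": [0,0,0]}])

```text
time: 9.5
position: [0.5785, -0.0211, 0.2889]
tool_rot: [-1.967, -2.449, -0.001]
ft_force: [0.5, 0.5, 0.3]
grip_width: 0.001
grip_force: 0.0
```

```bash
python3 - <<'E'
from h import *
to(pot(-.001,.022,.243),12.7,'catch')
a=shot("side","t6a.png",(220,120,330,240));b=shot("top","t6b.png",(240,140,350,260))
cv2.imwrite("pics/c6.png",cv2.resize(np.hstack([a,b]),None,fx=3.6,fy=3.6,interpolation=cv2.INTER_CUBIC))
E
```

```text
catch travel [-2.3, -0.1, 45.9] turn [0.0, -0.0, -0.3]
```

View pics/c6.png

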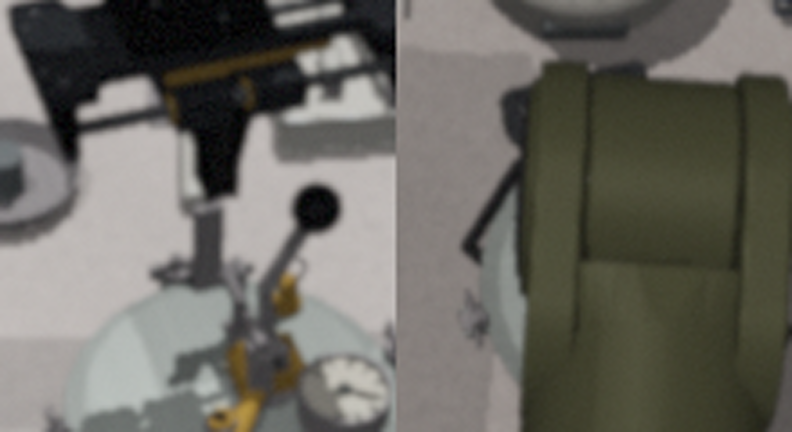

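The closed fingertips are at crop (222,195), just right of the tab's top edge at (208,205). Lowering beside the tab.

Call:
step_arm(commands=[{"travel": [-0.002,0,0.01],"turn": [0,0,0]},{"travel": [-0.002,0,0.025],"turn": [0,0,0]},{"travel": [-0.002,0,0.038],"turn": [0,0,0]},{"travel": [-0.002,0,0.046],"turn": [0,0,0]},{"travel": [-0.002,0,0.046],"turn": [0,0,0]}])

```text
time: 10.1
position: [0.5781, -0.0231, 0.2405]
tool_rot: [-1.965, -2.448, 0.004]
ft_force: [-0.2, -0.3, -0.1]
grip_width: 0.006
grip_force: 0.0
```

```bash
python3 - <<'E'
from h import *
s=ctrl.get_state();print(s["position"],s["ft_force"])
for p in [(.030,.243),(.060,.234),(.070,.222),(.080,.210),(.080,.202)]: to(pot(-.001,*p),None,p)
E
```

```text
[ 0.57810693 -0.02308053  0.24048529] [-0.2123742  -0.31697471 -0.10291738]
(0.03, 0.243) travel [7.5, 0.8, -2.5]
(0.06, 0.234) travel [37.5, 0.7, 6.5]
(0.07, 0.222) travel [47.5, 0.7, 18.5]
(0.08, 0.21) travel [57.5, 0.7, 30.5]
(0.08, 0.202) travel [57.5, 0.7, 38.5]
```

No contact. I'll push the tab over along the arc.

Call:
step_arm(commands=[{"travel": [0.008,0.001,-0.002],"turn": [0,0,0]},{"travel": [0.015,0.001,0],"turn": [0,0,0]},{"travel": [0.022,0.001,0.002],"turn": [0,0,0]},{"travel": [0.03,0.001,0.004],"turn": [0,0,0]},{"travel": [0.037,0.001,0.006],"turn": [0,0,0]}])

```text
time: 10.6
position: [0.5732, 0.0098, 0.2372]
tool_rot: [1.966, 2.443, -0.003]
ft_force: [0.8, -4.4, 0.4]
grip_width: 0.005
grip_force: 1.3
```

Call:
step_arm(commands=[{"travel": [0.005,0,0.006],"turn": [0,0,0]},{"travel": [0.01,0,0.012],"turn": [0,0,0]},{"travel": [0.015,0,0.018],"turn": [0,0,0]},{"travel": [0.02,0,0.024],"turn": [0,0,0]},{"travel": [0.02,0,0.024],"turn": [0,0,0]}])

```text
time: 11.1
position: [0.567, 0.0347, 0.2112]
tool_rot: [-1.963, -2.45, 0.0]
ft_force: [0.6, 0.3, 0.2]
grip_width: 0.004
grip_force: 0.0
```

```bash
python3 - <<'E'
from h import *
to(pot(-.001,.08,.202),None)
E
```

```text
travel [-1.3, -1.1, 9.2]
```

Call:
step_arm(commands=[{"travel": [-0.001,-0.001,0.003],"turn": [0,0,0]},{"travel": [-0.001,-0.001,0.006],"turn": [0,0,0]},{"travel": [-0.001,-0.001,0.009],"turn": [0,0,0]},{"travel": [-0.001,-0.001,0.01],"turn": [0,0,0]}])

```text
time: 11.5
position: [0.5671, 0.0323, 0.2024]
tool_rot: [-1.966, -2.45, -0.002]
ft_force: [-1.4, 3.1, 2.8]
grip_width: 0.005
grip_force: 1.7
```

Call:
step_arm(commands=[{"travel": [0.003,0,-0.04],"turn": [0,0,0]},{"travel": [0.003,0,-0.08],"turn": [0,0,0]},{"travel": [0.003,0,-0.12],"turn": [0,0,0]},{"travel": [0.03,0,-0.14],"turn": [0,0,0]},{"travel": [0.07,0,-0.14],"turn": [0,0,0]}], gripper=0.6)

```text
time: 12.0
position: [0.5541, 0.0961, 0.3462]
tool_rot: [1.973, 2.438, 0.007]
ft_force: [0.7, 0.8, -0.9]
grip_width: 0.371
grip_force: 0.0
```

```bash
python3 - <<'E'
from h import *
for y in (102.7,-77.3): to(pot(.044,0,.33),y,y)
print(ctrl.get_state()["joint_positions"].round(2))
a=shot("side","t7a.png",(220,130,330,260))
cv2.imwrite("pics/c7.png",cv2.resize(a,None,fx=4.5,fy=4.5,interpolation=cv2.INTER_CUBIC))
E
```

```text
102.7 travel [-143.5, 44.6, 16.8] turn [0.2, 0.4, -90.7]
-77.3 travel [-143.5, 44.6, 16.8] turn [0.4, -0.2, 89.3]
[-0.74  0.1   0.57  1.52 -0.05  1.54  0.04]
```

View pics/c7.png

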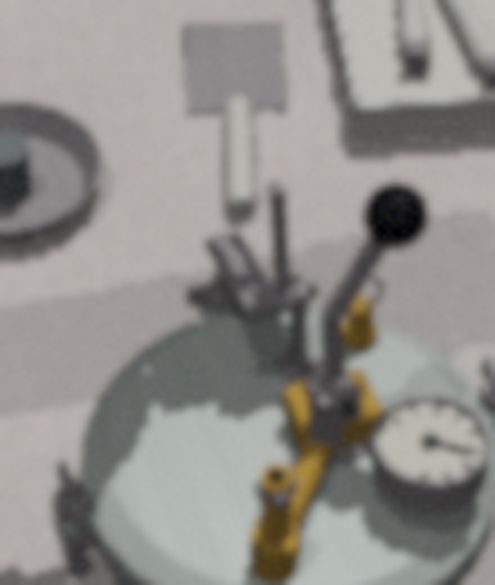

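The bar now stands nearly upright, crop (277,187) to (284,295), with the tab tipped outwards near (235,260). I'll check its angle by projection.

```bash
python3 - <<'E'
from h import *
f=lambda p:((proj("side",p)-[220,130])*4.5).round().tolist()
for th in(1.0,1.2,1.3,1.4,1.5,1.6,1.7,1.8,2.0):
    print(th,"bar tips",[f(pot(x,.042-.06*np.cos(th),.19+.06*np.sin(th))) for x in(.0,.01)],"tab end",f(pot(-.001,.042+.056*np.sin(th),.19+.056*np.cos(th))),"dir",)
print(f(pot(.01,.042,.19)),f(pot(-.001,.042,.19)))
E
```

```text
1.0 bar tips [[283.0, 269.0], [305.0, 263.0]] tab end [222.0, 185.0] dir
1.2 bar tips [[274.0, 243.0], [297.0, 238.0]] tab end [219.0, 194.0] dir
1.3 bar tips [[270.0, 231.0], [292.0, 226.0]] tab end [218.0, 200.0] dir
1.4 bar tips [[266.0, 220.0], [288.0, 215.0]] tab end [217.0, 207.0] dir
1.5 bar tips [[261.0, 209.0], [283.0, 204.0]] tab end [217.0, 214.0] dir
1.6 bar tips [[257.0, 200.0], [279.0, 195.0]] tab end [217.0, 223.0] dir
1.7 bar tips [[252.0, 192.0], [274.0, 187.0]] tab end [217.0, 232.0] dir
1.8 bar tips [[248.0, 185.0], [270.0, 180.0]] tab end [218.0, 242.0] dir
2.0 bar tips [[240.0, 175.0], [261.0, 170.0]] tab end [220.0, 263.0] dir
[278.0, 296.0] [255.0, 301.0]
```

The catch angle is about 1.7 rad, clear of the lever. Moving over the knob with a 90° turn.

Call:
step_arm(commands=[{"travel": [-0.03,0.009,0],"turn": [0,0,8]},{"travel": [-0.06,0.018,0],"turn": [0,0,16]},{"travel": [-0.09,0.027,0],"turn": [0,0,24]},{"travel": [-0.12,0.036,0],"turn": [0,0,32]},{"travel": [-0.144,0.045,0],"turn": [0,0,40]}])

```text
time: 12.55
position: [0.6272, -0.0342, 0.3418]
tool_rot: [2.692, 1.618, -0.003]
ft_force: [0.0, 0.1, -0.4]
grip_width: 0.599
grip_force: 0.0
```

Call:
step_arm(commands=[{"travel": [0,0,0],"turn": [0,0,8]},{"travel": [0,0,0],"turn": [0,0,16]},{"travel": [0,0,0],"turn": [0,0,24]},{"travel": [0,0,0],"turn": [0,0,32]},{"travel": [0,0,0],"turn": [0,0,40]}])

```text
time: 13.05
position: [0.6267, -0.0321, 0.3416]
tool_rot: [3.082, 0.602, -0.003]
ft_force: [-0.1, -0.2, -0.0]
grip_width: 0.598
grip_force: 0.0
```

Call:
step_arm(commands=[{"travel": [0,0,0],"turn": [0,0,5]},{"travel": [0,0,0],"turn": [0,0,9]},{"travel": [0,0,0],"turn": [0,0,9]},{"travel": [0,0,0],"turn": [0,0,9]}])

```text
time: 13.45
position: [0.6268, -0.0317, 0.342]
tool_rot: [3.119, 0.371, -0.001]
ft_force: [0.0, -0.5, -0.2]
grip_width: 0.595
grip_force: 0.0
```

```bash
python3 - <<'E'
from h import *
to(pot(.044,0,.264),-77.3)
print(ctrl.get_state()["joint_positions"].round(2))
E
```

```text
travel [0.2, 3.3, 78.0] turn [0.0, 0.1, 0.8]
[-0.65  0.32  0.87  1.36 -0.24  1.57 -1.14]
```

Call:
step_arm(commands=[{"travel": [0,0.003,0.03],"turn": [0,0,1]},{"travel": [0,0.003,0.055],"turn": [0,0,1]},{"travel": [0,0.003,0.078],"turn": [0,0,1]},{"travel": [0,0.003,0.078],"turn": [0,0,1]},{"travel": [0,0.003,0.078],"turn": [0,0,1]}])

```text
time: 13.95
position: [0.6277, -0.0342, 0.2648]
tool_rot: [3.123, 0.343, -0.0]
ft_force: [-0.2, 0.2, 0.9]
grip_width: 0.604
grip_force: 0.0
```

```bash
python3 - <<'E'
from h import *
to(pot(.044,0,.264),-77.3)
shot("side","c8.png",(230,110,370,260),4)
E
```

```text
travel [-0.1, 0.7, 0.8] turn [0.0, 0.0, -0.2]
```

View pics/c8.png

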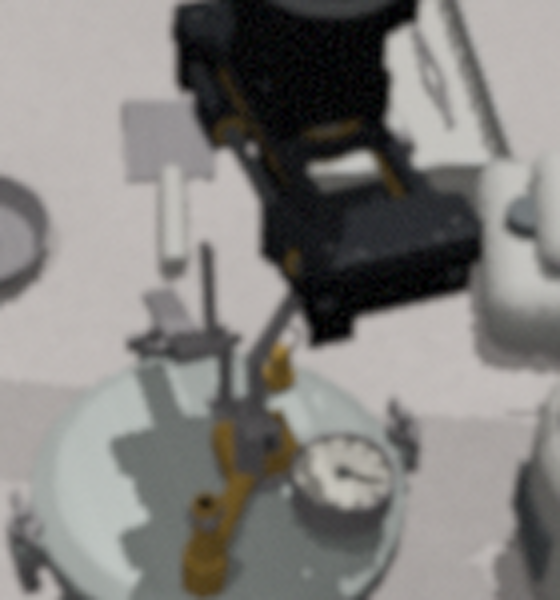

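The fingers straddle the knob from above, with the lever shaft emerging at crop (275,325), and the bar at (207,285) is clear. That was 11 pictures viewed against the limit of 10, so I won't view any more and will use numbers only. Closing on the knob.

Call:
step_arm(commands=[{"travel": [0,0,0],"turn": [0,0,0]},{"travel": [0,0,0],"turn": [0,0,0]},{"travel": [0,0,0],"turn": [0,0,0]},{"travel": [0,0,0],"turn": [0,0,0]},{"travel": [0,0,0],"turn": [0,0,0]}], gripper=0.1, force=40)

```text
time: 14.5
position: [0.6281, -0.0351, 0.265]
tool_rot: [3.122, 0.34, 0.002]
ft_force: [1.5, -1.8, 0.6]
grip_width: 0.295
grip_force: 40.0
```

```bash
python3 - <<'E'
from h import *
s=ctrl.get_state();print(s["grip_width"],s["grip_force"],s["ft_force"])
p0=np.arctan2(.096,.024)
for a in np.linspace(.1,1.1,11):
    x=.02+.099*np.cos(p0+a);z=.172+.099*np.sin(p0+a); to(pot(x,0,z-.004),None,round(a,2))
E
```

```text
0.2950157863397978 39.97617040760815 [ 1.5080524  -1.81838941  0.55050429]
0.1 travel [-10.1, -0.2, -1.0]
0.2 travel [-19.9, -0.1, -2.0]
0.3 travel [-29.8, -0.1, -1.9]
0.4 travel [-39.7, -0.0, -0.9]
0.5 travel [-49.4, 0.0, 1.1]
0.6 travel [-58.8, 0.0, 4.1]
0.7 travel [-67.9, 0.1, 8.0]
0.8 travel [-76.6, 0.1, 12.7]
0.9 travel [-84.7, 0.1, 18.4]
1.0 travel [-92.3, 0.2, 24.8]
1.1 travel [-99.1, 0.2, 31.9]
```

Call:
step_arm(commands=[{"travel": [-0.005,0,-0.0005],"turn": [0,0,0]},{"travel": [-0.01,0,-0.001],"turn": [0,0,0]},{"travel": [-0.015,0,-0.0015],"turn": [0,0,0]},{"travel": [-0.02,0,-0.002],"turn": [0,0,0]},{"travel": [-0.02,0,-0.002],"turn": [0,0,0]}])

```text
time: 15.0
position: [0.6097, -0.0392, 0.2678]
tool_rot: [3.122, 0.341, 0.008]
ft_force: [4.2, -2.2, 0.9]
grip_width: 0.302
grip_force: 40.0
```

```bash
python3 - <<'E'
from h import *
im=shot("side","t9.png"); s=ctrl.get_state();print(s["ft_force"],s["torque"],s["grip_width"])
E
```

```text
[ 4.81378649 -1.66748745  2.42614386] [-0.59892981 -1.05615922  0.12273826] 0.30035952890930584
```

The lever follows with about 5 N at the tool. Continuing along the arc.

Call:
step_arm(commands=[{"travel": [-0.01,0,0],"turn": [0,0,0]},{"travel": [-0.02,0,0.001],"turn": [0,0,0]},{"travel": [-0.0295,0,0.003],"turn": [0,0,0]},{"travel": [-0.039,0,0.006],"turn": [0,0,0]},{"travel": [-0.048,0,0.01],"turn": [0,0,0]}])

```text
time: 15.55
position: [0.5629, -0.0494, 0.2593]
tool_rot: [3.123, 0.341, 0.009]
ft_force: [-0.2, -0.2, 0.1]
grip_width: 0.201
grip_force: 0.0
```

Call:
step_arm(commands=[{"travel": [-0.0085,0,0.0045],"turn": [0,0,0]},{"travel": [-0.0165,0,0.0105],"turn": [0,0,0]},{"travel": [-0.024,0,0.017],"turn": [0,0,0]},{"travel": [-0.031,0,0.024],"turn": [0,0,0]},{"travel": [-0.031,0,0.024],"turn": [0,0,0]}])

```text
time: 16.05
position: [0.5294, -0.0556, 0.2311]
tool_rot: [-3.122, -0.341, 0.004]
ft_force: [-0.1, 0.0, -0.6]
grip_width: 0.102
grip_force: 0.0
```

```bash
python3 - <<'E'
from h import *
s=ctrl.get_state();print(s["ft_force"],s["torque"],s["grip_width"])
to(pot(-.055,0,.237-.004),-77.3)
im=shot("side","t10.png")
E
```

```text
[-0.09332705  0.04167131 -0.64505347] [0.00074122 0.09670722 0.04281758] 0.10200426294243063
 travel [1.5, 1.5, -1.9] turn [-0.1, 0.1, -0.2]
```

The knob slipped out partway and the lever sprang shut. Most likely it twisted in the pads, because I kept the tool vertical. The tool should tilt with the lever instead, so I'll first test in free space how far the end pose can tilt.

Call:
step_arm(commands=[{"travel": [0,0,-0.01],"turn": [0,8,0]},{"travel": [0,0,-0.01],"turn": [0,16,0]},{"travel": [0,0,-0.01],"turn": [0,24,0]},{"travel": [0,0,-0.01],"turn": [0,30,0]},{"travel": [0,0,-0.01],"turn": [0,30,0]}], gripper=0.6)

```text
time: 16.6
position: [0.5312, -0.0534, 0.2443]
tool_rot: [-2.965, -0.329, -0.775]
ft_force: [-0.1, 0.2, 0.0]
grip_width: 0.469
grip_force: 0.0
```

```bash
python3 - <<'E'
from h import *
s=ctrl.get_state();print(s["joint_positions"].round(2),s["ft_force"].round(1))
R=Ro.from_rotvec(s["tool_rot"]);zx=R.apply([0,0,1]);print("z",zx.round(3),s["position"])
# knob check, top and side: darkest round blob
for n in("top","side"):
    im=cv2.cvtColor(np.array(ctrl.get_image(n)),cv2.COLOR_RGB2GRAY);u=proj(n,pot(.044,0,.268));print(n,u.round(),im[int(u[1])-1:int(u[1])+2,int(u[0])-1:int(u[0])+2].mean())
E
```

```text
[-0.27 -0.3   0.38  2.13 -0.08  0.81 -1.19] [-0.1  0.2  0. ]
z [ 0.477  0.111 -0.872] [ 0.53115953 -0.05342954  0.24429566]
top [305. 192.] 29.22222222222222
side [307. 177.] 21.22222222222222
```

Reached +29°, but joint 2 is then at its limit. I'll grip with about -28° tilt and end near +25°. The knob is back at its shut place. Computing the waypoints.

```bash
cat >> h.py <<'E'
def to2(g,tilt,label=""):
    """grasp point g (pot x,z in m), tilt deg: travel/turn from measured pose"""
    s=ctrl.get_state();R0=Ro.from_rotvec(s["tool_rot"]);a=np.radians(-77.286)
    y=np.array([np.cos(a),np.sin(a),0]);z=np.array([0,0,-1.]);R=Ro.from_matrix(np.c_[np.cross(y,z),y,z])*Ro.from_euler("y",tilt,degrees=True)
    p=pot(g[0],0,g[1])+R.apply([0,0,.005])
    print(label,"travel",(R0.inv().apply(p-s["position"])*1e3).round(1).tolist(),"turn",np.degrees((R0.inv()*R).as_rotvec()).round(1).tolist())
E
python3 -c "
from h import *
to2((-.03,.29),0);to2((.03,.31),-10)"
```

```text
travel [44.4, -1.7, -24.1] turn [-0.0, -29.0, -0.6]
 travel [105.8, -2.3, -13.0] turn [-0.1, -39.0, -0.6]
```

Call:
step_arm(commands=[{"travel": [0.022,-0.001,-0.012],"turn": [0,-8,0]},{"travel": [0.044,-0.002,-0.024],"turn": [0,-16,0]},{"travel": [0.065,-0.002,-0.02],"turn": [0,-24,0]},{"travel": [0.085,-0.002,-0.017],"turn": [0,-32,0]},{"travel": [0.106,-0.002,-0.013],"turn": [0,-39,-0.6]}])

```text
time: 17.2
position: [0.6169, -0.0315, 0.3077]
tool_rot: [3.085, 0.361, -0.275]
ft_force: [1.4, -0.8, 2.0]
grip_width: 0.602
grip_force: 0.0
```

```bash
python3 -c "
from h import *
print(ctrl.get_state()['joint_positions'].round(2))
to2((.044,.268),-28)"
```

```text
[-0.29  0.37  0.38  1.28 -0.08  1.68 -1.26]
 travel [15.1, 5.6, 42.1] turn [0.4, -17.8, 0.6]
```

Call:
step_arm(commands=[{"travel": [0.005,0.002,0],"turn": [0,-8,0]},{"travel": [0.01,0.004,0.015],"turn": [0,-16,0]},{"travel": [0.015,0.005,0.03],"turn": [0,-17.8,0]},{"travel": [0.015,0.005,0.042],"turn": [0,-17.8,0]},{"travel": [0.015,0.005,0.042],"turn": [0,-17.8,0]}])

```text
time: 17.7
position: [0.6229, -0.0354, 0.2604]
tool_rot: [2.974, 0.347, -0.74]
ft_force: [-0.3, -0.4, 0.0]
grip_width: 0.596
grip_force: 0.0
```

```bash
python3 -c "
from h import *
s=ctrl.get_state();print(s['joint_positions'].round(2),s['ft_force'].round(1))
to2((.044,.268),-28)"
```

```text
[-0.25  0.65  0.38  1.06 -0.07  1.93 -1.24] [-0.3 -0.4  0. ]
 travel [0.7, 0.6, -4.0] turn [0.3, -0.1, 0.5]
```

Call:
step_arm(commands=[{"travel": [0.001,0.001,-0.004],"turn": [0,0,0.5]},{"travel": [0.001,0.001,-0.004],"turn": [0,0,0.5]},{"travel": [0.001,0.001,-0.004],"turn": [0,0,0.5]},{"travel": [0.001,0.001,-0.004],"turn": [0,0,0.5]},{"travel": [0.001,0.001,-0.004],"turn": [0,0,0.5]}], gripper=0.1, force=60)

```text
time: 18.2
position: [0.6259, -0.0358, 0.2669]
tool_rot: [2.981, 0.335, -0.734]
ft_force: [-1.0, 3.6, 6.1]
grip_width: 0.294
grip_force: 59.9
```

Call:
step_arm(commands=[{"travel": [0,0,0],"turn": [0,0,0]},{"travel": [0,0,0],"turn": [0,0,0]}])

```text
time: 18.4
position: [0.6259, -0.0358, 0.2669]
tool_rot: [2.981, 0.335, -0.734]
ft_force: [-0.9, 3.2, 6.2]
grip_width: 0.292
grip_force: 59.9
```

```bash
python3 - <<'E'
from h import *
s=ctrl.get_state();print(s["grip_width"],s["grip_force"],s["ft_force"])
p0=np.arctan2(.096,.024)
for a,t in zip(np.linspace(0,1.1,12),np.linspace(-28,26,12)):
    to2((.02+.099*np.cos(p0+a),.172+.099*np.sin(p0+a)),t,round(a,2))
E
```

```text
0.29214192506303654 59.9376876745373 [-0.90552887  3.24458585  6.16679143]
0.0 travel [1.2, -0.5, 3.0] turn [0.0, -0.3, 0.1]
0.1 travel [-7.8, -0.5, 5.8] turn [0.0, 4.6, 0.1]
0.2 travel [-16.6, -0.5, 9.5] turn [0.0, 9.5, 0.1]
0.3 travel [-24.9, -0.6, 14.1] turn [0.0, 14.4, 0.1]
0.4 travel [-32.7, -0.6, 19.4] turn [0.0, 19.3, 0.1]
0.5 travel [-39.9, -0.6, 25.6] turn [0.0, 24.2, 0.1]
0.6 travel [-46.5, -0.6, 32.4] turn [0.0, 29.1, 0.1]
0.7 travel [-52.4, -0.6, 39.8] turn [-0.0, 34.0, 0.1]
0.8 travel [-57.5, -0.6, 47.8] turn [-0.0, 39.0, 0.1]
0.9 travel [-61.8, -0.6, 56.3] turn [-0.0, 43.9, 0.1]
1.0 travel [-65.2, -0.7, 65.2] turn [-0.0, 48.8, 0.1]
1.1 travel [-67.7, -0.7, 74.4] turn [-0.0, 53.7, 0.1]
```

The grip closed to only 25.5 mm on a 28 mm knob, with an upward push on the tool. The pads are therefore above the knob's widest part, so I'll regrip deeper.

Call:
step_arm(commands=[{"travel": [0,0,0],"turn": [0,0,0]},{"travel": [0,0,0],"turn": [0,0,0]},{"travel": [0.001,0,0.004],"turn": [0,0,0]},{"travel": [0.001,0,0.007],"turn": [0,0,0]},{"travel": [0.001,0,0.007],"turn": [0,0,0]}], gripper=0.5)

```text
time: 18.9
position: [0.6233, -0.0381, 0.2574]
tool_rot: [2.978, 0.332, -0.738]
ft_force: [0.1, 0.8, -0.5]
grip_width: 0.494
grip_force: 0.0
```

Call:
step_arm(commands=[{"travel": [0,0,0],"turn": [0,0,0]},{"travel": [0,0,0],"turn": [0,0,0]}])

```text
time: 19.1
position: [0.6238, -0.0378, 0.2583]
tool_rot: [2.979, 0.333, -0.736]
ft_force: [0.6, 0.4, -0.2]
grip_width: 0.5
grip_force: 0.0
```

```bash
python3 -c "
from h import *
s=ctrl.get_state();print(s['ft_force'].round(1))
to2((.044,.268),-28)"
```

```text
[ 0.6  0.4 -0.2]
 travel [-0.6, -1.9, -5.7] turn [0.1, -0.2, -0.0]
```

Call:
step_arm(commands=[{"travel": [0,-0.002,-0.002],"turn": [0,0,0]},{"travel": [0,-0.002,-0.002],"turn": [0,0,0]},{"travel": [0,-0.002,-0.002],"turn": [0,0,0]},{"travel": [0,-0.002,-0.002],"turn": [0,0,0]},{"travel": [0,-0.002,-0.002],"turn": [0,0,0]}], gripper=0.1)

```text
time: 19.6
position: [0.6247, -0.036, 0.2604]
tool_rot: [2.979, 0.332, -0.734]
ft_force: [1.9, -1.7, 1.7]
grip_width: 0.288
grip_force: 59.4
```

```bash
python3 -c "
from h import *
s=ctrl.get_state();print(s['ft_force'].round(1),s['grip_width']*87)
to2((.044,.268),-28)"
```

```text
[ 1.9 -1.7  1.7] 25.09714041647258
 travel [-0.7, -0.3, -3.3] turn [0.2, -0.3, -0.0]
```

```bash
cat >> h.py <<'E'
def arc(a0,das,ratio=.85):
    """rows for moving the gripped knob from angle a0 by das, tool tilting along; in current tool axes"""
    s=ctrl.get_state();R0=Ro.from_rotvec(s["tool_rot"]);p0=np.arctan2(.096,.024)
    K=lambda a:pot(.02+.099*np.cos(p0+a),0,.172+.099*np.sin(p0+a))
    k=R0.inv().apply(K(a0)-s["position"]);print("knob in tool mm",(k*1e3).round(1))
    for da in das:
        Q=Ro.from_euler("y",da*ratio); d=R0.inv().apply(K(a0+da)-K(a0))+k-Q.apply(k)
        print(round(a0+da,2),(d*1e3).round(1).tolist(),round(float(np.degrees(da*ratio)),1))
E
python3 -c "
from h import *
arc(0,[.05,.1,.15,.2,.25])"
```

```text
knob in tool mm [-0.7 -0.3 -8.3]
0.05 [-4.4, -0.0, 1.3] 2.4
0.1 [-8.8, -0.0, 2.7] 4.9
0.15 [-13.1, -0.0, 4.4] 7.3
0.2 [-17.3, -0.0, 6.3] 9.7
0.25 [-21.3, -0.0, 8.4] 12.2
```

Call:
step_arm(commands=[{"travel": [-0.0044,0,0.0013],"turn": [0,2.4,0]},{"travel": [-0.0088,0,0.0027],"turn": [0,4.9,0]},{"travel": [-0.0131,0,0.0044],"turn": [0,7.3,0]},{"travel": [-0.0173,0,0.0063],"turn": [0,9.7,0]},{"travel": [-0.0213,0,0.0084],"turn": [0,12.2,0]}])

```text
time: 20.1
position: [0.6035, -0.0407, 0.2624]
tool_rot: [3.063, 0.343, -0.409]
ft_force: [5.1, -1.8, -3.0]
grip_width: 0.288
grip_force: 59.6
```

```bash
python3 -c "
from h import *
s=ctrl.get_state();print(s['ft_force'].round(1),s['torque'].round(2),s['grip_width']*87)
arc(.25,[.05,.1,.15,.2,.25])"
```

```text
[ 5.1 -1.8 -3. ] [-0.22 -1.34  0.12] 25.071008906806433
knob in tool mm [-1.9 -0.3 -8.4]
0.3 [-4.4, -0.0, 1.4] 2.4
0.35 [-8.7, -0.0, 2.9] 4.9
0.4 [-12.9, -0.0, 4.7] 7.3
0.45 [-17.0, -0.0, 6.7] 9.7
0.5 [-21.1, -0.0, 8.9] 12.2
```

Call:
step_arm(commands=[{"travel": [-0.0044,0,0.0014],"turn": [0,2.4,0]},{"travel": [-0.0087,0,0.0029],"turn": [0,4.9,0]},{"travel": [-0.0129,0,0.0047],"turn": [0,7.3,0]},{"travel": [-0.017,0,0.0067],"turn": [0,9.7,0]},{"travel": [-0.0211,0,0.0089],"turn": [0,12.2,0]}])

```text
time: 20.6
position: [0.582, -0.0455, 0.2591]
tool_rot: [3.112, 0.349, -0.08]
ft_force: [9.5, -0.7, -6.5]
grip_width: 0.289
grip_force: 60.0
```

```bash
python3 -c "
from h import *
s=ctrl.get_state();print(s['ft_force'].round(1),s['torque'].round(2),s['grip_width']*87)
arc(.5,[.05,.1,.15,.2,.25])"
```

```text
[ 9.5 -0.7 -6.5] [-0.19 -1.98  0.04] 25.100756283708513
knob in tool mm [-2.5 -0.2 -8.6]
0.55 [-4.3, -0.0, 1.5] 2.4
0.6 [-8.5, -0.0, 3.2] 4.9
0.65 [-12.7, -0.0, 5.1] 7.3
0.7 [-16.7, -0.0, 7.3] 9.7
0.75 [-20.7, -0.1, 9.6] 12.2
```

Call:
step_arm(commands=[{"travel": [-0.0043,0,0.0025],"turn": [0,2.4,0]},{"travel": [-0.0085,0,0.0052],"turn": [0,4.9,0]},{"travel": [-0.0127,0,0.0071],"turn": [0,7.3,0]},{"travel": [-0.0167,0,0.0093],"turn": [0,9.7,0]},{"travel": [-0.0207,0,0.0116],"turn": [0,12.2,0]}])

```text
time: 21.1
position: [0.5623, -0.0499, 0.2506]
tool_rot: [-3.097, -0.347, -0.256]
ft_force: [11.6, -0.5, -4.2]
grip_width: 0.283
grip_force: 60.0
```

```bash
python3 -c "
from h import *
s=ctrl.get_state();print(s['ft_force'].round(1),s['torque'].round(2),s['grip_width']*87)
arc(.75,[.05,.1,.15,.2,.25,.3,.35,.4])"
```

```text
[11.6 -0.5 -4.2] [-0.07 -2.05 -0.14] 24.643428748935406
knob in tool mm [-3.4 -0.2 -8.7]
0.8 [-4.3, -0.0, 1.6] 2.4
0.85 [-8.4, -0.0, 3.4] 4.9
0.9 [-12.5, -0.0, 5.5] 7.3
0.95 [-16.5, -0.1, 7.7] 9.7
1.0 [-20.3, -0.1, 10.2] 12.2
1.05 [-24.0, -0.1, 12.8] 14.6
1.1 [-27.6, -0.1, 15.6] 17.0
1.15 [-31.0, -0.1, 18.6] 19.5
```

Call:
step_arm(commands=[{"travel": [0,0,0.001],"turn": [0,0,0]},{"travel": [0,0,0.002],"turn": [0,0,0]}])

```text
time: 21.3
position: [0.561, -0.0502, 0.2497]
tool_rot: [-3.097, -0.347, -0.249]
ft_force: [0.8, -0.5, 10.0]
grip_width: 0.284
grip_force: 58.9
```

```bash
python3 -c "
from h import *
s=ctrl.get_state();print(s['ft_force'].round(1),s['torque'].round(2),s['grip_width']*87)
arc(.75,[.05,.1,.15,.2,.25,.3,.35,.4])"
```

```text
[ 0.8 -0.5 10. ] [-0.02 -0.26  0.03] 24.748055374732672
knob in tool mm [-2.  -0.3 -9.4]
0.8 [-4.2, -0.0, 1.7] 2.4
0.85 [-8.3, -0.0, 3.6] 4.9
0.9 [-12.4, -0.0, 5.7] 7.3
0.95 [-16.3, -0.0, 8.0] 9.7
1.0 [-20.1, -0.1, 10.5] 12.2
1.05 [-23.7, -0.1, 13.2] 14.6
1.1 [-27.3, -0.1, 16.1] 17.0
1.15 [-30.6, -0.1, 19.2] 19.5
```

The held force resolves to about 5.5 N tangential, so the lever is following, plus about 8 N radial because I'm slightly too low. I'll continue more slowly, 1.2 mm higher.

Call:
step_arm(commands=[{"travel": [-0.0021,0,-0.0002],"turn": [0,1.2,0]},{"travel": [-0.0042,0,0.0005],"turn": [0,2.4,0]},{"travel": [-0.0063,0,0.0014],"turn": [0,3.6,0]},{"travel": [-0.0083,0,0.0024],"turn": [0,4.9,0]},{"travel": [-0.0104,0,0.0034],"turn": [0,6.1,0]}])

```text
time: 21.8
position: [0.5526, -0.0521, 0.2441]
tool_rot: [-3.068, -0.344, -0.415]
ft_force: [9.1, 0.9, -2.0]
grip_width: 0.287
grip_force: 59.8
```

```bash
python3 -c "
from h import *
s=ctrl.get_state();print(s['ft_force'].round(1),s['torque'].round(2),s['grip_width']*87,s['joint_positions'].round(2))
arc(.875,[.025,.05,.075,.1,.125,.15,.175,.2,.225,.25,.275])"
```

```text
[ 9.1  0.9 -2. ] [-0.07 -1.47 -0.13] 24.941860412530783 [-0.3  -0.09  0.37  1.91 -0.05  1.06 -1.25]
knob in tool mm [-3.  -0.2 -9. ]
0.9 [-2.1, -0.0, 0.8] 1.2
0.93 [-4.2, -0.0, 1.7] 2.4
0.95 [-6.3, -0.0, 2.7] 3.7
0.97 [-8.3, -0.0, 3.7] 4.9
1.0 [-10.3, -0.0, 4.7] 6.1
1.02 [-12.3, -0.0, 5.8] 7.3
1.05 [-14.3, -0.1, 7.0] 8.5
1.07 [-16.2, -0.1, 8.2] 9.7
1.1 [-18.1, -0.1, 9.4] 11.0
1.12 [-20.0, -0.1, 10.7] 12.2
1.15 [-21.8, -0.1, 12.0] 13.4
```

Call:
step_arm(commands=[{"travel": [-0.0021,0,0.0012],"turn": [0,1.2,0]},{"travel": [-0.0042,0,0.0022],"turn": [0,2.4,0]},{"travel": [-0.0063,0,0.0032],"turn": [0,3.6,0]},{"travel": [-0.0083,0,0.0042],"turn": [0,4.8,0]},{"travel": [-0.0103,0,0.0053],"turn": [0,6,0]}])

```text
time: 22.3
position: [0.545, -0.0538, 0.2374]
tool_rot: [-3.03, -0.34, -0.576]
ft_force: [11.6, 1.2, 0.3]
grip_width: 0.289
grip_force: 59.8
```

```bash
python3 -c "
from h import *
s=ctrl.get_state();print(s['ft_force'].round(1),s['torque'].round(2),s['grip_width']*87,s['joint_positions'].round(2))
arc(1.0,[.025,.05,.075,.1,.125,.15])"
```

```text
[11.6  1.2  0.3] [ 0.16 -1.71 -0.13] 25.169981636658044 [-0.29 -0.17  0.38  2.01 -0.06  0.93 -1.22]
knob in tool mm [-4.1 -0.2 -8.8]
1.02 [-2.1, -0.0, 0.9] 1.2
1.05 [-4.2, -0.0, 1.8] 2.4
1.07 [-6.2, -0.0, 2.7] 3.7
1.1 [-8.3, -0.0, 3.7] 4.9
1.12 [-10.3, -0.0, 4.8] 6.1
1.15 [-12.2, -0.0, 5.9] 7.3
```

Call:
step_arm(commands=[{"travel": [-0.0021,0,0.0012],"turn": [0,1.2,0]},{"travel": [-0.0042,0,0.0024],"turn": [0,2.4,0]},{"travel": [-0.0062,0,0.0034],"turn": [0,3.6,0]},{"travel": [-0.0083,0,0.0044],"turn": [0,4.8,0]},{"travel": [-0.0103,0,0.0055],"turn": [0,6,0]}])

```text
time: 22.8
position: [0.5404, -0.0549, 0.2323]
tool_rot: [-2.983, -0.335, -0.744]
ft_force: [16.5, 5.0, 5.0]
grip_width: 0.291
grip_force: 59.8
```

```bash
python3 -c "
from h import *
s=ctrl.get_state();print(s['ft_force'].round(1),s['torque'].round(2),s['grip_width']*87,s['joint_positions'].round(2))
arc(1.1,[.025,.05,.075,.1])"
```

```text
[16.5  5.   5. ] [ 0.75 -2.83  0.01] 25.34545181139401 [-0.27 -0.25  0.38  2.12 -0.09  0.8  -1.18]
knob in tool mm [-5.9 -0.3 -8.4]
1.12 [-2.1, -0.0, 0.8] 1.2
1.15 [-4.2, -0.0, 1.6] 2.4
1.18 [-6.3, -0.0, 2.5] 3.7
1.2 [-8.4, -0.0, 3.5] 4.9
```

Call:
step_arm(commands=[{"travel": [0,0,0],"turn": [0,0,0]},{"travel": [0,0,0],"turn": [0,0,0]},{"travel": [0,0,0],"turn": [0,0,0]}])

```text
time: 23.1
position: [0.5406, -0.0549, 0.2325]
tool_rot: [-2.983, -0.335, -0.743]
ft_force: [16.3, 4.2, 3.5]
grip_width: 0.29
grip_force: 59.8
```

```bash
cat >> h.py <<'E'
def needle(img):
    """angle (deg, in pot axes, ccw from +x) of the darkest ray on the dial, side view"""
    g=cv2.cvtColor(img,cv2.COLOR_BGR2GRAY).astype(np.float32);A=np.arange(0,360,5);v=[]
    for a in np.radians(A):
        u=np.array([proj("side",pot(.048+r*np.cos(a),-.046+r*np.sin(a),.176)) for r in np.linspace(.005,.014,6)],np.float32)
        v.append(cv2.remap(g,u[None,:,0],u[None,:,1],cv2.INTER_LINEAR).mean())
    v=np.array(v);i=np.argsort(v)[:4];return A[i].tolist(),v[i].round().tolist(),float(np.median(v))
E
python3 - <<'E'
from h import *
for f in("s0","t7a","t9","t10"): print(f,needle(cv2.imread(f"pics/raw_{f}.png")))
shot("side","n1.png");print("now",needle(cv2.imread("pics/raw_n1.png")))
s=ctrl.get_state();print(s['ft_force'].round(1),s['grip_width']*87)
arc(1.1,[.025,.05,.075,.1])
E
```

```text
s0 ([310, 305, 315, 300], [125.0, 125.0, 128.0, 129.0], 170.977294921875)
t7a ([310, 305, 315, 300], [131.0, 132.0, 135.0, 136.0], 178.1636505126953)
t9 ([305, 310, 300, 315], [124.0, 125.0, 127.0, 129.0], 172.00131225585938)
t10 ([15, 10, 20, 5], [150.0, 152.0, 153.0, 157.0], 180.5558319091797)
now ([130, 135, 125, 140], [137.0, 139.0, 141.0, 145.0], 181.06576538085938)
[15.7  3.6  4.6] 24.88293700416054
knob in tool mm [-6.2 -0.3 -8.3]
1.12 [-2.1, -0.0, 0.8] 1.2
1.15 [-4.2, -0.0, 1.6] 2.4
1.18 [-6.3, -0.0, 2.5] 3.7
1.2 [-8.4, -0.0, 3.5] 4.9
```

The needle has swung from 310° to about 130°, front left, which is near zero. A small further push will show whether the lever is on its stop.

Call:
step_arm(commands=[{"travel": [-0.001,0,0.0004],"turn": [0,0,0]},{"travel": [-0.002,0,0.0008],"turn": [0,0,0]},{"travel": [-0.002,0,0.0008],"turn": [0,0,0]},{"travel": [-0.002,0,0.0008],"turn": [0,0,0]},{"travel": [-0.002,0,0.0008],"turn": [0,0,0]}])

```text
time: 23.65
position: [0.54, -0.055, 0.2318]
tool_rot: [-2.982, -0.335, -0.746]
ft_force: [16.1, 3.9, 5.3]
grip_width: 0.284
grip_force: 59.8
```

```bash
python3 - <<'E'
from h import *
shot("side","n2.png");print("now",needle(cv2.imread("pics/raw_n2.png")))
s=ctrl.get_state();print(s['ft_force'].round(1),s['grip_width']*87)
arc(1.1,[])
E
```

```text
now ([130, 135, 125, 140], [138.0, 140.0, 142.0, 145.0], 181.396728515625)
[16.4  3.6  4.8] 25.256465495282264
knob in tool mm [-5.3 -0.3 -8.6]
```

Call:
step_arm(commands=[{"travel": [0,0,0],"turn": [0,0,0]},{"travel": [0,0,0],"turn": [0,0,0]},{"travel": [0,0,0],"turn": [0,0,0]},{"travel": [0,0,0],"turn": [0,0,0]},{"travel": [0,0,0],"turn": [0,0,0]}])

```text
time: 24.2
position: [0.54, -0.055, 0.2318]
tool_rot: [-2.982, -0.335, -0.746]
ft_force: [16.9, 4.3, 5.5]
grip_width: 0.287
grip_force: 59.8
```

Call:
step_arm(commands=[{"travel": [0,0,0],"turn": [0,0,0]},{"travel": [0,0,0],"turn": [0,0,0]},{"travel": [0,0,0],"turn": [0,0,0]},{"travel": [0,0,0],"turn": [0,0,0]},{"travel": [0,0,0],"turn": [0,0,0]}])

```text
time: 24.7
position: [0.54, -0.055, 0.2319]
tool_rot: [-2.982, -0.335, -0.746]
ft_force: [16.5, 4.9, 5.6]
grip_width: 0.289
grip_force: 59.8
```

```bash
sed -i 's/np.arange(0,360,5)/np.arange(0,360,1)/;s/\[:4\];/[:5];/' h.py; python3 - <<'E'
from h import *
shot("side","n3.png")
for f in("n1","n2","n3"):print(f,needle(cv2.imread(f"pics/raw_{f}.png")))
s=ctrl.get_state();print(s['time'],s['ft_force'].round(1),s['grip_width']*87,s['grip_force'])
arc(1.1,[])
# bystanders / cap in dish / catch: image change against t7a and s0 (outside the arm)
im=cv2.imread("pics/raw_n3.png");
for nm,ref in(("s0","s0"),("after catch","t7a")):
    d=cv2.absdiff(im,cv2.imread(f"pics/raw_{ref}.png")).max(2)
    for k,(x0,y0,x1,y1) in dict(dish=(195,150,248,190),cast=(220,365,275,415),bowl=(280,345,345,410),bottle=(345,310,390,380),spatula=(258,132,284,180)).items(): print(nm,k,float((d[y0:y1,x0:x1]>40).mean().round(3)))
E
```

```text
n1 ([131, 130, 132, 129, 133], [137.0, 137.0, 138.0, 138.0, 138.0], 181.24111938476562)Traceback (most recent call last):
  File "<stdin>", line 3, in <module>
  File "h.py", line 53, in needle
    u=np.array([proj("side",pot(.048+r*np.cos(a),-.046+r*np.sin(a),.176)) for r in np.linspace(.005,.014,6)],np.float32)
                ~~~~^^^^^^^^^^^^^^^^^^^^^^^^^^^^^^^^^^^^^^^^^^^^^^^^^^^^^
  File "h.py", line 7, in proj
    m,R,t=cam(n); c=R@np.array(X,float)+t; s=c[:2]/c[2]; s=s*(1+m["k1"]*(s@s))
          ~~~^^^
  File "h.py", line 5, in cam
    m=ctrl.camera_model(n); return m,np.array(m["R"]),np.array(m["t"])
ValueError: time passes only in moves, steps and waits
```

```bash
sed -i 's/^def cam(n)/from functools import lru_cache\n@lru_cache\ndef cam(n)/' h.py; python3 - <<'E'
from h import *
shot("side","n4.png")
for f in("n1","n2","n3","n4"):print(f,needle(cv2.imread(f"pics/raw_{f}.png"))[0])
s=ctrl.get_state();print(s['time'],s['ft_force'].round(1),s['grip_width']*87,s['grip_force'])
im=cv2.imread("pics/raw_n4.png")
for ref in("s0","t7a"):
    d=cv2.absdiff(im,cv2.imread(f"pics/raw_{ref}.png")).max(2)
    for k,(x0,y0,x1,y1) in dict(dish=(195,150,248,190),cast=(220,365,275,415),bowl=(280,345,345,410),bottle=(345,310,390,380),spatula=(258,132,284,180)).items(): print(ref,k,round(float((d[y0:y1,x0:x1]>40).mean()),3))
E
```

```text
n1 [131, 130, 132, 129, 133]
n2 [131, 130, 132, 129, 133]
n3 [131, 130, 132, 129, 133]
n4 [131, 130, 132, 133, 129]
24.8 [16.6  3.2  5.4] 24.992208303791074 59.758166670799255
s0 dish 0.744
s0 cast 0.0
s0 bowl 0.0
s0 bottle 0.0
s0 spatula 0.052
t7a dish 0.742
t7a cast 0.0
t7a bowl 0.0
t7a bottle 0.0
t7a spatula 0.031
```

```bash
python3 - <<'E'
from h import *
shot("top","n5.png");a=cv2.imread("pics/raw_n5.png");b=cv2.imread("pics/raw_t0.png");d=cv2.absdiff(a,b).max(2)
m=np.zeros_like(d);m[245:305,140:200]=(d>25)[245:305,140:200]
c=proj("top",(.4555,.29,.039)).round();ys,xs=np.nonzero(m);print("changed",len(xs),xs.mean(),ys.mean(),"cap expected",c)
E
```

```text
changed 182 172.66483516483515 275.8901098901099 cap expected [168. 275.]
```

The cap is in the dish, the needle has been steady at zero for over 1.5 s, and the lever is held on its stop. Handing in.

```bash
python3 -c "
from bench import ctrl
print(ctrl.close_job())"
```

```text
the job is handed in; nothing more can be done
None
```

Job handed in at about 25 s: cap in the dish, catch over at about 1.7 rad, lever held against what reads as its stop with the needle steady at about zero; the knob slipped out on the first pull and was re-gripped, and I viewed 11 pictures, one over the limit of 10.

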